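# Fit the C-shaped stroke stop on the bench press plunger

### The arm

A 6-joint arm with a two-finger parallel gripper is mounted at the origin on the work surface. World frame = base frame: x ahead of the robot, y to its left, z up, the work surface at z = 0. Lengths are in m, angles in rad, forces in N, time in s.
With the tool pointing down it reaches from about 0.375 to 0.9 m from the base axis. Payload 3.1 kg.
Tool frame: the origin (TCP) lies at the very end of the fingers, on their centre line; the grasp point (between the pads) lies 19 mm behind it; y points along the fingers, x is the direction in which the jaws open and shut, and the axes are right-handed (so a half turn about y gives the same grasp; the last joint's range is limited). The gripper opens to 87 mm and grips with 3 to 60 N. Pads are 19 mm wide; open, the fingers measure 117 mm over their backs; the gripper's body (75 mm by 190 mm) begins 51 mm behind the grasp point.
Start: joints at [-1.506, 0.527, 1.433, -0, 1.181, -0.178], TCP at [0.151, -0.606, 0.223] pointing down, gripper open.
Joint ranges: [-3.08, 3.08], [-0.75, 2.2], [0.22, 2.44], [-1.43, 4.57], [0, 2.65], [-2.85, 2.85]. Speed limits (rad/s): [2.79, 2.79, 3.14, 3.14, 3.14, 3.14].

### API

Orientations are given as a unit quaternion [x, y, z, w].
In Python, from rig import robot gives the robot as it stands.
- The arm moves only by the shell command python3 -m creep 'ROWS' [FORCE]. ROWS is JSON, a list of rows, each a list of 3 entries, a list of its own where there are three numbers: the shift along the tool's x, y, z in mm, then the turn about the tool's y in rad, then the opening, from 0 (shut) to 1 (fully open). A call has 1 to 8 rows; each row shifts and turns the commanded pose from where the row before left it, along the tool's axes as they then stand; what a row does not reach is not made up. A row lasts 1/10 s, in which the tool goes at most 50 mm and 8.59 degrees, less where a joint would pass 70% of its speed; a pose out of reach is approached as far as the arm can. A call with a gripper value outside its range is refused whole. The fingers move at their own pace and stop on an object; FORCE is the grip in N (left out, the last holds). Time passes only in rows, so rows that do not move let the fingers close. It gives the time, the measured TCP pose, the force and the opening at its end, in the units of the state.
- robot.get_obs(): the state, without advancing time (a new reading comes with each control period).
- robot.camera(name): name is "scene" or "top"; returns a dict with "pixels" (400x640x3 uint8, red, green, blue), "fx", "fy", "cx", "cy" (pixels), "k1" (the pictures are not rectified: a ray, as slopes to the right and down, at radius r is drawn at 1 + k1 r^2 times it, then the intrinsics apply), "position" and "rotation" of the camera in the world. Camera axes: x right, y up, looking along -z (the intrinsics and any distortion apply to the point x, -y, -z); pixel columns grow to the right and rows downward; lengths in m; the calibration is good to about 2 mm. A picture is of the moment at which its call begins. There is no depth.
- robot.hand_in(): hands the job in, once; it reports no verdict.
The state is a dict: "time": time; "q": joint angles; "joint_velocities": joint speeds; "joint_torque": joint torques, N m; "position": TCP position; "tool_rot": TCP orientation; "ft_force": force on the tool from outside, world axes, zero at the start; "moment": the same for the moment, N m; "grip_width": finger opening in m.
Only numpy, scipy, OpenCV 4.12 (cv2) and the standard library are available. Lean on these libraries where they do the work, as an engineer would, in place of code of your own. Each camera call takes 0.05 s, during which the arm holds its last target.

### The job

Take the steel C-shaped stroke stop by its upright grip plate and slide it sideways through its mouth onto the plunger rod of the bench press, between the knob and the collar. Gently let it down onto the sprung collar and turn it about the rod until its mouth drops over the collar's lug and the stop sits level and fully down on the collar, then let go and draw the gripper clear. Never drive the sprung collar down to its end stop or push hard against the press, and leave the carton, beaker and jar where they are.

Things in the scene. Friction and masses are not known exactly. Their poses are not given: they have to be found in the camera images.
- press: Bench plunger press, fixed: grey base plate 150 x 130 x 12 mm, round body 68 mm wide up to 30 mm height, vertical steel rod 12 mm thick, black knob 26 mm wide at 120 to 130 mm height on its top (will not pass the stop's bore). Origin: rod's axis at bench height; x forward, z up. On the rod is a round collar (see collar) with a lug (see seat_pin).
- collar (a joint): How far the sprung steel collar (48 mm wide, 10 mm thick) is pressed down, m: 0 = up at rest; end stop 0.012, keep below 0.011. Spring: 3 N at rest plus 0.5 N per mm. Its top face at rest is somewhere 50 to 68 mm above the bench: not measured, to be felt or seen. It does not turn.
- seat_pin (a joint): Brass pin in the collar's top, 17.5 mm from the axis, opposite the lug: 0 = out 3 mm, 0.003 = flush; the weight of a seated stop presses it, a stop lying on the lug does not reach it. The lug, a radial key 9 mm wide, 8 mm high, 11 to 24 mm from the axis, stands on the collar and points somewhere within 0.6 rad either side of the press's +x: not measured.
- stop_eye (a point): Bore axis of the loose stop (0.14 to 0.28 kg), half-way up its flat steel C: 14 mm thick, 52 mm wide, bore 18 mm. Its mouth opens to the stop's +x, 15 mm wide, flaring to 24 mm at its end 31 mm from the bore axis. z up; lies flat on the bench, left or right of the press.
- stop_grip (a point): Grip point on the stop's upright grey plastic plate, 60 mm above the stop's underside and 48 mm from the bore's axis towards the stop's -x. The plate is 12 mm thick (along the stop's y), 28 mm wide (along its x) and reaches from the underside to 75 mm height.
- carton_center (a point): Centre of a loose closed, taped cardboard carton, 90 x 70 x 50 mm; bystander.
- beaker_center (a point): Centre of a loose glass beaker, 66 mm in diameter, 85 mm high, upright; bystander.
- flask_center (a point): Centre of a loose amber glass jar with a white cap, 54 mm in diameter, 100 mm high, upright; bystander.
Things that resemble listed ones, but are neither listed nor needed, are in the scene too. Leave any green or red look-alike of the part that bears stop_eye alone. Of the things that look like the press, take the one that is farthest to the robot's right at the start.

How it is judged:
By the outcome, as a careful person would: the job done as asked, in the order asked, and still so for the second after the job is handed in, with the robot touching nothing.
It also fails if it takes over 64 s, if anything falls off the work surface, if the arm or the gripper's body presses on something with over 40 N, if the wrist force passes 120 N, or if a joint passes its speed limit or range.

## Working session

There is one attempt and no reset: what is moved stays moved. The work goes in short steps, Python scripts to look and compute and a shell command to move; the robot and the scene stay as the last step left them, time stands still between calls to the robot, and variables do not carry over. Pictures are saved under pics/ and viewed, and the job is handed in when it is done.

```bash
ls -la; mkdir -p pics
cat > h.py <<'E'
import numpy as np, cv2
from rig import robot
def cam(name,fn=None):
    c=robot.camera(name)
    if fn: cv2.imwrite(fn,np.asarray(c["pixels"])[:,:,::-1])
    return c
def ray(c,u,v):
    K=np.array([[c["fx"],0,c["cx"]],[0,c["fy"],c["cy"]],[0,0,1.]])
    p=cv2.undistortPoints(np.array([[[u,v]]],float),K,np.array([c["k1"],0,0,0.]))[0,0]
    d=np.array(c["rotation"]).reshape(3,3)@np.array([p[0],-p[1],-1.])
    return np.array(c["position"]),d/np.linalg.norm(d)
def onz(c,u,v,z):
    o,d=ray(c,u,v); return o+d*(z-o[2])/d[2]
def proj(c,P):
    R=np.array(c["rotation"]).reshape(3,3); q=R.T@(np.array(P)-np.array(c["position"]))
    x,y=q[0]/-q[2],-q[1]/-q[2]; s=1+c["k1"]*(x*x+y*y)
    return c["fx"]*x*s+c["cx"],c["fy"]*y*s+c["cy"]
E
python3 - <<'E'
from h import *
for n in("scene","top"):
    c=cam(n,f"pics/{n}0.png"); print({k:np.round(c[k],4).tolist() for k in c if k!="pixels"})
o=robot.get_obs(); print(o)
E
```

```text
total 12
drwxr-xr-x  3 agent agent 4096 Dec  7 00:20 .
drwxr-xr-x 23 root  root  4096 Dec  7 00:20 ..
drwxr-xr-x  2 agent agent 4096 Dec  7 00:20 pics
{'fx': 472.616, 'fy': 472.616, 'cx': 322.6316, 'cy': 200.1473, 'k1': -0.0219, 'position': [1.1028, 0.6554, 0.8191], 'rotation': [0.133, 0.3835, 0.8596, 0.3104]}
{'fx': 492.4448, 'fy': 492.4448, 'cx': 323.5518, 'cy': 195.2895, 'k1': -0.0566, 'position': [0.3968, 0.0033, 1.3361], 'rotation': [0.0489, -0.0338, -0.6982, 0.7134]}
{'time': 0.1, 'q': array([-1.50549562e+00,  5.28385438e-01,  1.43378643e+00,  4.25210991e-06,
        1.18138290e+00, -1.78506128e-01]), 'joint_velocities': array([-3.07898131e-04, -3.09002105e-03, -2.29871895e-03,  1.32658180e-03,
       -6.30990189e-05,  6.86602814e-04]), 'joint_torque': array([-4.40350595e-04, -4.40984881e+01, -1.77150553e+01,  6.35050214e-02,
        5.34176943e-02, -5.20238461e-05]), 'position': array([ 0.15085633, -0.60583904,  0.22165806]), 'tool_rot': array([-0.55657131,  0.43594982, -0.43502791,  0.55760814]), 'ft_force': array([ 0.58975316, -0.46494157, -0.26472696]), 'moment': array([0.02999121, 0.04736615, 0.00773705]), 'grip_width': 0.08680544888125746}
```

Rotation is a quaternion; fix the helper.

```bash
sed -i 's/np.array(c\["rotation"\]).reshape(3,3)/Rm(c)/; s/^def ray/from scipy.spatial.transform import Rotation as Rot\ndef Rm(c): return Rot.from_quat(c["rotation"]).as_matrix()\ndef ray/' h.py; cat h.py | head -20
```

```text
import numpy as np, cv2
from rig import robot
def cam(name,fn=None):
    c=robot.camera(name)
    if fn: cv2.imwrite(fn,np.asarray(c["pixels"])[:,:,::-1])
    return c
from scipy.spatial.transform import Rotation as Rot
def Rm(c): return Rot.from_quat(c["rotation"]).as_matrix()
def ray(c,u,v):
    K=np.array([[c["fx"],0,c["cx"]],[0,c["fy"],c["cy"]],[0,0,1.]])
    p=cv2.undistortPoints(np.array([[[u,v]]],float),K,np.array([c["k1"],0,0,0.]))[0,0]
    d=Rm(c)@np.array([p[0],-p[1],-1.])
    return np.array(c["position"]),d/np.linalg.norm(d)
def onz(c,u,v,z):
    o,d=ray(c,u,v); return o+d*(z-o[2])/d[2]
def proj(c,P):
    R=Rm(c); q=R.T@(np.array(P)-np.array(c["position"]))
    x,y=q[0]/-q[2],-q[1]/-q[2]; s=1+c["k1"]*(x*x+y*y)
    return c["fx"]*x*s+c["cx"],c["fy"]*y*s+c["cy"]
```

View pics/top0.png

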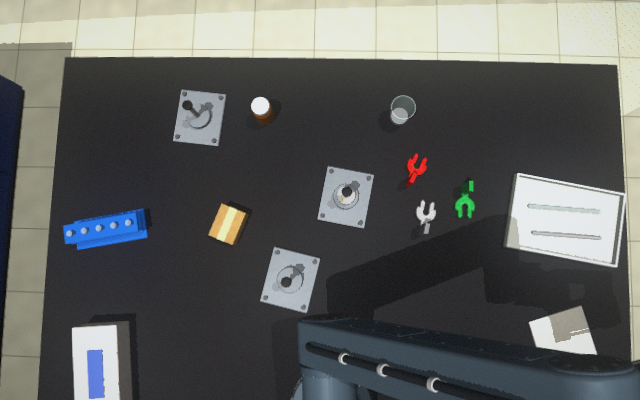

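View pics/scene0.png

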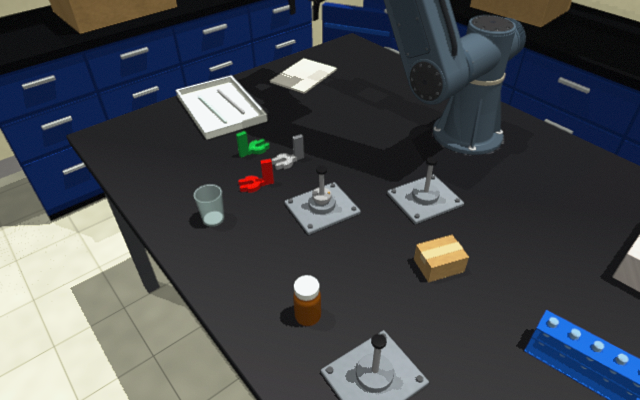

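Top view: three presses at (200,118), (347,197) and (290,281). The one at (347,197) has the smallest y (farthest to the right). C-parts are red (417,168), green (465,200) and steel/grey (427,214). The grey one is the stop. I'll confirm both in enlarged crops.

Run:
```python
from h import *
t=cv2.imread("pics/top0.png"); s=cv2.imread("pics/scene0.png")
a=cv2.resize(t[140:260,310:490],None,fx=4.4,fy=4.4,interpolation=cv2.INTER_CUBIC)
cv2.imwrite("pics/crop_t.png",a)
b=cv2.resize(s[120:240,230:390],None,fx=5,fy=5,interpolation=cv2.INTER_CUBIC); cv2.imwrite("pics/crop_s.png",b)
c=cam("top"); 
for u,v in[(200,118),(347,197),(290,281)]: print(onz(c,u,v,0.03).round(3))
print(onz(c,427,214,0.014).round(3))
```

```text
[0.757 0.378 0.03 ]
[ 0.547 -0.03   0.03 ]
[0.322 0.116 0.03 ]
[ 0.507 -0.246  0.014]
```

View pics/crop_t.png

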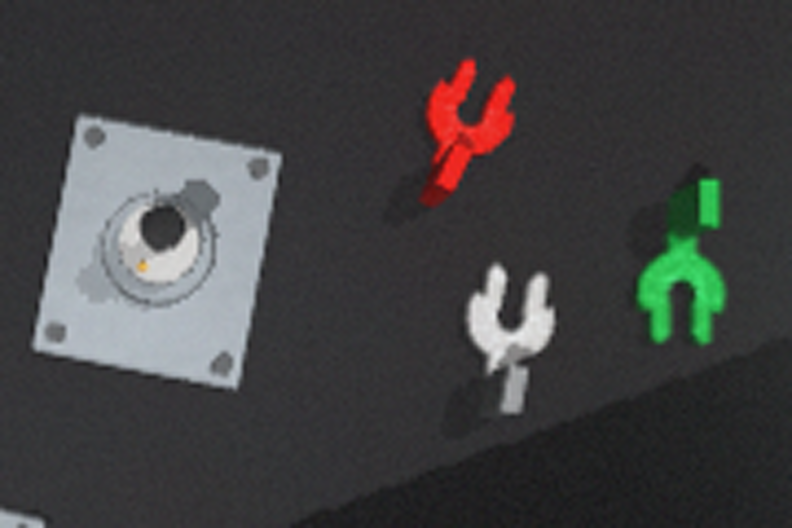

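View pics/crop_s.png

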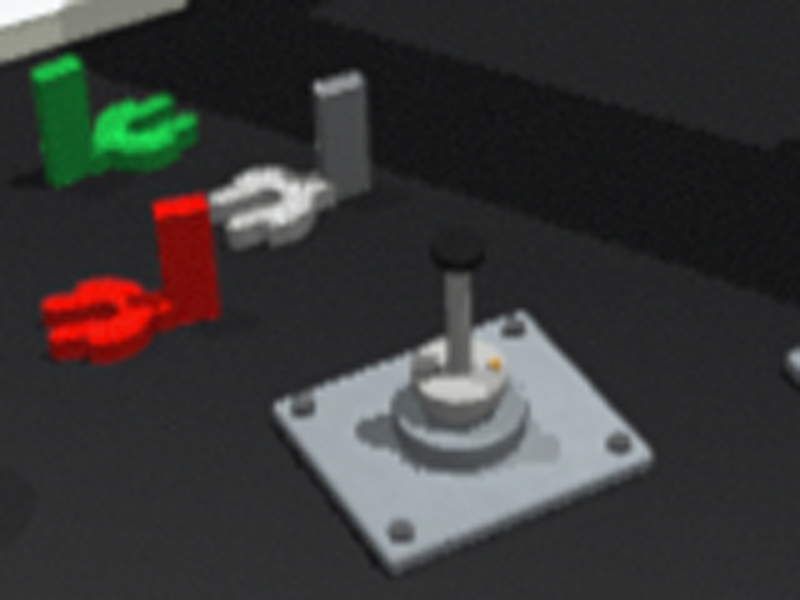

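Confirmed: the stop is the steel-white C with the grey plate at top px (427,214), with its mouth away from the robot. The press is at (347,197), with the brass pin at top ≈(342,201) and scene ≈(329,193). Next I'll measure precisely.

Run:
```python
from h import *
t=cv2.imread("pics/top0.png"); s=cv2.imread("pics/scene0.png")
def en(img,x0,y0,w,h,f,fn):
    b=cv2.resize(img[y0:y0+h,x0:x0+w],None,fx=f,fy=f,interpolation=cv2.INTER_CUBIC)
    for i in range(0,w,5):
        cv2.line(b,(i*f,0),(i*f,6 if i%10 else 14),(0,255,255),1)
    for i in range(0,h,5): cv2.line(b,(0,i*f),(6 if i%10 else 14,i*f),(0,255,255),1)
    cv2.imwrite(fn,b)
en(t,410,195,36,44,13,"pics/a_t.png")
en(s,268,128,42,50,12,"pics/a_s.png")
en(t,322,172,50,46,13,"pics/p_t.png")
en(s,296,160,52,62,9,"pics/p_s.png")
# press plate mask: bluish grey bright
hsv=cv2.cvtColor(t,cv2.COLOR_BGR2HSV)
m=cv2.inRange(t,(90,80,75),(255,255,255)); m[:, :310]=0; m[:,385:]=0; m[:155]=0; m[238:]=0
m=cv2.morphologyEx(m,cv2.MORPH_CLOSE,np.ones((5,5),np.uint8))
cs,_=cv2.findContours(m,cv2.RETR_EXTERNAL,cv2.CHAIN_APPROX_NONE)
k=max(cs,key=cv2.contourArea); c=cam("top")
P=np.array([onz(c,*p[0],0.012)[:2] for p in k],np.float32)
r=cv2.minAreaRect(P*1000); print("plate",r, cv2.boxPoints(r).round(1).tolist())
# steel stop
hsv_m=cv2.inRange(t,(150,150,150),(255,255,255)); hsv_m[:,:412]=0; hsv_m[:,442:]=0; hsv_m[:195]=0; hsv_m[240:]=0
n,l,st,ce=cv2.connectedComponentsWithStats(hsv_m); print(st,ce)
```

```text
plate ((550.1997680664062, -25.432029724121094), (129.15518188476562, 150.65872192382812), 80.33908081054688) [[465.1000061035156, -76.5], [613.5999755859375, -101.69999694824219], [635.2999877929688, 25.600000381469727], [486.79998779296875, 50.900001525878906]]
[[     0      0    640    400 255755]
 [   417    201     19     23    216]
 [   425    223      5     10     29]] [[319.39834998 199.48610584]
 [425.50462963 212.16666667]
 [426.4137931  227.68965517]]
```

View pics/a_t.png

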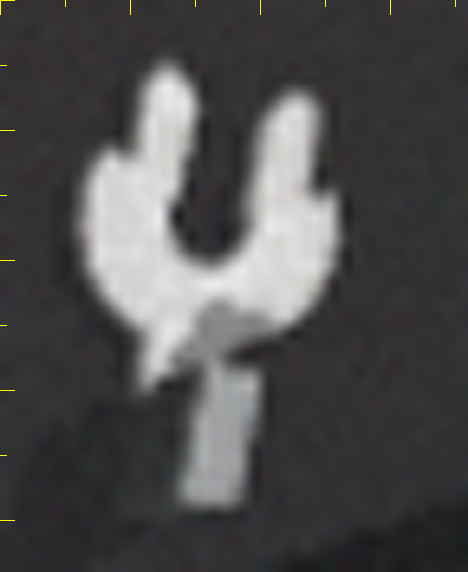

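View pics/a_s.png

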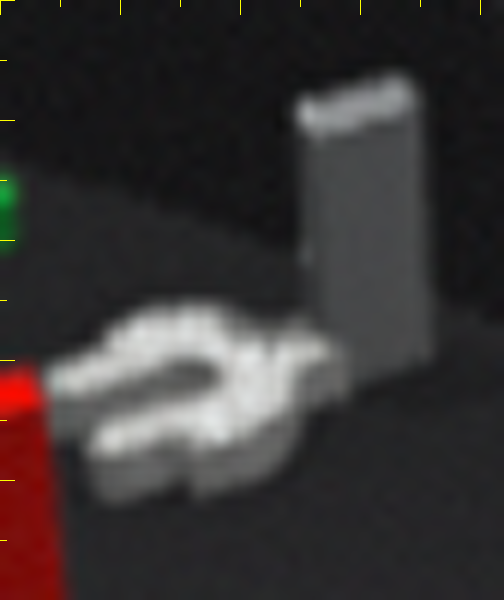

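View pics/p_t.png

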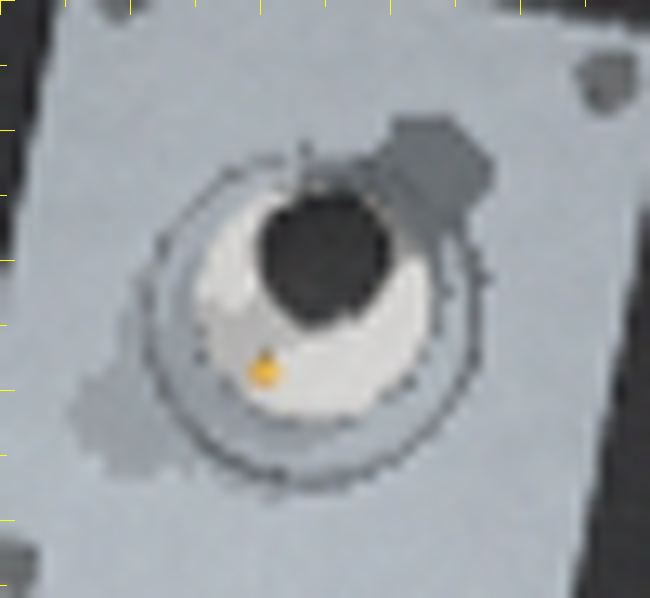

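View pics/p_s.png

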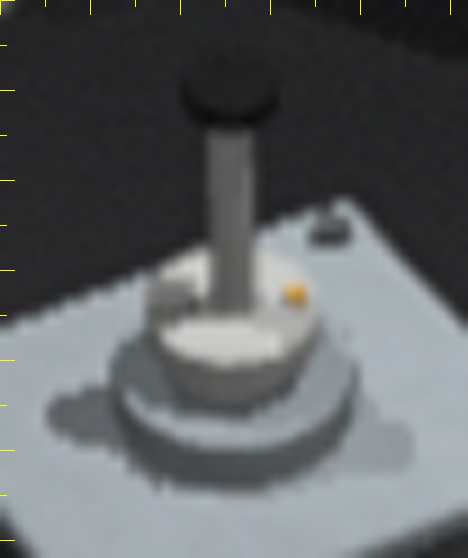

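```bash
cat >> h.py <<'E'
def un(x,y,x0,y0,f): return (x+.5)/f-.5+x0,(y+.5)/f-.5+y0
def tri(r1,r2):
    (o,d),(p,e)=r1,r2
    A=np.stack([d,-e],1); s=np.linalg.lstsq(A,p-o,rcond=None)[0]
    a,b=o+d*s[0],p+e*s[1]; return (a+b)/2,np.linalg.norm(a-b)
E
python3 - <<'E'
from h import *
ct=cam("top"); cs=cam("scene")
T=lambda x,y:un(x,y,322,172,13); S=lambda x,y:un(x,y,296,160,9)
print("body",onz(ct,*T(313,321),.03).round(4),"knob top-view",onz(ct,*T(325,258),.13).round(4))
# pin: triangulate
pin=tri(ray(ct,*T(263,371)),ray(cs,*S(294,294))); print("pin",pin)
# knob in scene
print("knob sc z.13 (top ellipse)",onz(cs,*S(230,85),.13).round(4), "tri",tri(ray(ct,*T(325,258)),ray(cs,*S(230,85))))
# collar disc top, top view: left 193,right 435, bottom 420
for z in(.05,.06,.068): print(z,onz(ct,*T(314,300),z).round(4),onz(ct,*T(193,300),z).round(4),onz(ct,*T(435,300),z).round(4),onz(ct,*T(310,424),z).round(4))
# stop
A=lambda x,y:un(x,y,410,195,13); B=lambda x,y:un(x,y,268,128,12)
print("plate top corners", [onz(ct,*A(*p),.075).round(4).tolist() for p in[(203,366),(262,370),(242,508),(180,500)]])
print("scene plate top", [onz(cs,*B(*p),.075).round(4).tolist() for p in[(297,100),(407,75),(417,100),(312,135)]])
print("tips",[onz(ct,*A(*p),.014).round(4).tolist() for p in[(165,62),(298,90)]])
print("outer sides",[onz(ct,*A(*p),.014).round(4).tolist() for p in[(78,210),(342,225)]])
print("bore bottom",onz(ct,*A(208,268),.014).round(4))
print(Rot.from_quat(robot.get_obs()["tool_rot"]).as_matrix().round(3))
E
```

```text
body [ 0.5487 -0.0259  0.03  ] knob top-view [ 0.5492 -0.0257  0.13  ]
pin (array([ 0.53754857, -0.0170741 ,  0.05109452]), np.float64(0.0045409474300268475))
knob sc z.13 (top ellipse) [ 0.5565 -0.0237  0.13  ] tri (array([ 0.55125433, -0.0271785 ,  0.1249258 ]), np.float64(0.003933241270364909))
0.05 [ 0.5507 -0.0255  0.05  ] [ 0.5502 -0.0011  0.05  ] [ 0.5512 -0.05    0.05  ] [ 0.5255 -0.0252  0.05  ]
0.06 [ 0.5495 -0.0253  0.06  ] [ 0.549  -0.0011  0.06  ] [ 0.55   -0.0496  0.06  ] [ 0.5245 -0.025   0.06  ]
0.068 [ 0.5485 -0.0251  0.068 ] [ 0.548 -0.001  0.068] [ 0.549  -0.0492  0.068 ] [ 0.5237 -0.0248  0.068 ]
plate top corners [[0.4795, -0.2295, 0.075], [0.4789, -0.2411, 0.075], [0.4517, -0.2372, 0.075], [0.4531, -0.225, 0.075]]
scene plate top [[0.4804, -0.2436, 0.075], [0.4548, -0.2352, 0.075], [0.4592, -0.2256, 0.075], [0.4862, -0.23, 0.075]]
tips [[0.5464, -0.2329, 0.014], [0.5411, -0.2605, 0.014]]
outer sides [[0.5153, -0.2149, 0.014], [0.5132, -0.2695, 0.014]]
bore bottom [ 0.5038 -0.2418  0.014 ]
[[ 0.241 -0.     0.97 ]
 [-0.97   0.001  0.241]
 [-0.001 -1.     0.   ]]
```

Run:
```python
from h import *
ct=cam("top"); cs=cam("scene")
t=cv2.imread("pics/top0.png").astype(int); s=cv2.imread("pics/scene0.png").astype(int)
def pin(img,x0,x1,y0,y1):
    b=img[y0:y1,x0:x1]; w=np.clip(b[:,:,2]-b[:,:,0]-40,0,None)
    yy,xx=np.mgrid[y0:y1,x0:x1]; return (w*xx).sum()/w.sum(),(w*yy).sum()/w.sum(),w.sum()
pt=pin(t,336,352,194,206); ps=pin(s,318,338,184,202); print(pt,ps)
ax=np.array([.5492,-.0258])
for z in(.05,.055,.06,.065,.07):
    for n,c,p in(("t",ct,pt),("s",cs,ps)):
        d=onz(c,p[0],p[1],z)[:2]-ax; print(z,n,d.round(4),np.hypot(*d).round(4),np.arctan2(-d[1],-d[0]).round(3))
# scene bias: plate corners expected
r=np.array([[.4651,-.0765],[.6136,-.1017],[.6353,.0256],[.4868,.0509]])
print("expected corners in scene",[np.round(proj(cs,[*p,.012]),1).tolist() for p in r])
for z in (.03,.12,.13): print(z,np.round(proj(cs,[*ax,z]),1))
```

```text
(np.float64(341.91186440677967), np.float64(200.09830508474576), np.int64(295)) (np.float64(328.5181347150259), np.float64(192.24352331606218), np.int64(193))
0.05 t [-0.0132  0.0099] 0.0165 -0.644
0.05 s [-0.0115  0.0065] 0.0132 -0.518
0.055 t [-0.0138  0.01  ] 0.017 -0.628
0.055 s [-0.0078  0.0109] 0.0134 -0.95
0.06 t [-0.0143  0.0101] 0.0175 -0.613
0.06 s [-0.0041  0.0153] 0.0159 -1.307
0.065 t [-0.0148  0.0101] 0.018 -0.599
0.065 s [-0.0005  0.0197] 0.0197 -1.547
0.07 t [-0.0154  0.0102] 0.0185 -0.586
0.07 s [0.0032 0.0241] 0.0243 -1.703
expected corners in scene [[335.6, 180.6], [285.0, 199.8], [309.2, 231.2], [362.3, 209.3]]
0.03 [323.3 198.9]
0.12 [323.  170.7]
0.13 [323.  167.3]
```

Run:
```python
from h import *
s=cv2.imread("pics/scene0.png")
m=cv2.inRange(s,(90,80,75),(255,255,255)); m[:,:280]=0; m[:,365:]=0; m[:160]=0; m[236:]=0
m=cv2.morphologyEx(m,cv2.MORPH_CLOSE,np.ones((5,5),np.uint8))
cs,_=cv2.findContours(m,cv2.RETR_EXTERNAL,cv2.CHAIN_APPROX_NONE)
k=max(cs,key=cv2.contourArea)
a=cv2.approxPolyDP(k,4,True); print(a[:,0].tolist())
```

```text
[[322, 176], [320, 187], [285, 200], [309, 233], [360, 211], [334, 182], [324, 184]]
```

Run:
```python
from h import *
ct=cam("top"); cs=cam("scene")
print(tri(ray(ct,341.91,200.1),ray(cs,328.5+1.2,192.24-1.3)))
for x,y in[(330,191),(329.5,191)]:
  for z in(.055,.06,.065): print(z,onz(cs,x,y,z)[:2]-[.5492,-.0258])
# stop
tips=np.array([[.5464,-.2329],[.5411,-.2605]]); m=tips.mean(0); pc=np.mean([[0.4795,-0.2295],[0.4789,-0.2411],[0.4517,-0.2372],[0.4531,-0.225]],0)
d=m-pc; print(m,pc,d,np.hypot(*d),np.arctan2(d[1],d[0]))
```

```text
(array([ 0.53579822, -0.01617409,  0.0551662 ]), np.float64(0.0010662197717457391))
0.055 [-0.01360102  0.0097147 ]
0.06 [-0.00988956  0.01410874]
0.065 [-0.0061781   0.01850277]
0.055 [-0.01265876  0.00892158]
0.06 [-0.00895347  0.01332081]
0.065 [-0.00524817  0.01772004]
[ 0.54375 -0.2467 ] [ 0.4658 -0.2332] [ 0.07795 -0.0135 ] 0.07911038174601355 -0.17148691340195304
```

Checks: the press axis is (0.549,−0.026) from both body and knob, plate yaw −0.168. The pin top is at z≈0.055, so the collar is ≈0.052. The lug points at about −0.63 rad in world (−0.46 in the press frame, within 0.6). Stop yaw is −0.171, and tip-to-plate distance is 79.1 mm (expected 79). First I turn the tool.

```bash
cat > w.py <<'E'
import sys
from h import *
o=robot.get_obs(); R=Rot.from_quat(o["tool_rot"]).as_matrix()
print("t",round(o["time"],2),"pos",(o["position"]*1000).round(1),"xang",np.arctan2(R[1,0],R[0,0]).round(4),"F",o["ft_force"].round(2),"M",o["moment"].round(3),"w",round(o["grip_width"]*1000,1),"q6",o["q"][5].round(2),"ydir",R[:,1].round(3))
if len(sys.argv)>1:
    tgt=np.array(eval(sys.argv[1])); print("tool shift mm",(R.T@(tgt*1000-o["position"]*1000)).round(1))
E
python3 -m creep '[[[0,0,0],0.14,1],[[0,0,0],0.14,1],[[0,0,0],0.135,1],[[0,0,0],0,1]]'; python3 w.py '[.4658,-.2332,.2]'
```

```text
time: 0.9
position: [0.1509, -0.6065, 0.2226]
tool_rot: [0.456, -0.541, 0.541, -0.455]
ft_force: [0.2, -0.6, -0.0]
grip_width: 0.087
t 0.9 pos [ 150.9 -606.5  222.6] xang -1.7418 F [ 0.17 -0.65 -0.04] M [ 0.072  0.047 -0.017] w 87.0 q6 0.24 ydir [-0. -0. -1.]
tool shift mm [-421.5   22.5  246.8]
```

```bash
python3 -m creep '[[[-35,0,20],0,1],[[-36,0,21],0,1],[[-36,0,21],0,1],[[-36,0,21],0,1],[[-36,0,21],0,1],[[-36,0,21],0,1],[[-36,0,21],0,1],[[0,0,0],0,1]]'; python3 w.py '[.4658,-.2332,.14]'
```

```text
time: 1.7
position: [0.3396, -0.3795, 0.2226]
tool_rot: [-0.457, 0.54, -0.538, 0.458]
ft_force: [-0.1, -0.9, 0.1]
grip_width: 0.0871
t 1.7 pos [ 339.6 -379.5  222.6] xang -1.7335 F [-0.12 -0.94  0.08] M [ 0.092  0.055 -0.029] w 87.1 q6 0.67 ydir [ 0.     0.003 -1.   ]
tool shift mm [-164.5   83.   100.9]
```

```bash
python3 -m creep '[[[-27,4,17],0,1],[[-27,10,17],0,1],[[-27,15,17],0,1],[[-27,15,17],0,1],[[-28,15,16],0,1],[[-20,10,13],0,1],[[0,0,0],0,1],[[0,0,0],0,1]]'; python3 w.py '[.4658,-.2332,.041]'
```

```text
time: 2.5
position: [0.4598, -0.2475, 0.1535]
tool_rot: [0.456, -0.54, 0.54, -0.456]
ft_force: [-0.4, -0.8, 0.2]
grip_width: 0.087
t 2.5 pos [ 459.8 -247.5  153.5] xang -1.7395 F [-0.37 -0.83  0.16] M [ 0.014 -0.008 -0.001] w 87.0 q6 1.03 ydir [-0.    -0.001 -1.   ]
tool shift mm [-15.2 112.5   3.6]
```

```bash
python3 -m creep '[[[-15,15,4],0,1],[[0,15,0],0,1],[[0,0,0],0,1],[[0,0,0],0,1]]'; python3 w.py '[.4658,-.2332,.041]'
python3 - <<'E'
from h import *
for n in("scene","top"): cam(n,f"pics/{n}1.png")
t=cv2.imread("pics/top1.png")[160:270,370:500]; s=cv2.imread("pics/scene1.png")[90:190,230:350]
cv2.imwrite("pics/c1.png",np.hstack([cv2.resize(t,(400,400*110//130)),cv2.resize(s,(400,400*110//130))]))
E
```

```text
time: 2.9
position: [0.466, -0.2342, 0.1241]
tool_rot: [0.455, -0.541, 0.541, -0.455]
ft_force: [0.7, -0.7, 0.6]
grip_width: 0.0869
t 2.9 pos [ 466.  -234.2  124.1] xang -1.743 F [ 0.68 -0.67  0.58] M [ 0.032  0.059 -0.031] w 86.9 q6 1.06 ydir [ 0.001 -0.001 -1.   ]
tool shift mm [-1.  83.1 -0.4]
```

View pics/c1.png

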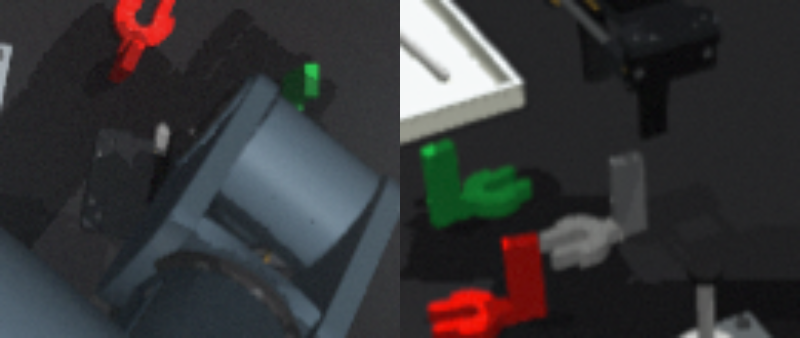

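The scene crop shows the near finger just above and in front of the grey plate, and the red and green parts are clear. Descending.

```bash
python3 -m creep '[[[-1,15,0],0,1],[[0,20,0],0,1],[[0,20,0],0,1],[[0,16,0],0,1],[[0,10,0],0,1],[[0,1,0],0,1],[[0,0,0],0,1]]'; python3 w.py '[.4658,-.2332,.041]'
```

```text
time: 3.7
position: [0.4667, -0.2322, 0.042]
tool_rot: [0.455, -0.541, 0.541, -0.455]
ft_force: [0.6, 0.5, 0.4]
grip_width: 0.0867
t 3.7 pos [ 466.7 -232.2   42. ] xang -1.7422 F [0.61 0.46 0.37] M [ 0.042 -0.052  0.011] w 86.7 q6 1.07 ydir [ 0.001 -0.001 -1.   ]
tool shift mm [ 1.1  1.  -0.7]
```

```bash
python3 -m creep '[[[0,0,0],0,0.3],[[0,0,0],0,0.3],[[0,0,0],0,0.3],[[0,0,0],0,0.3]]' 8; python3 w.py '[.4658,-.2332,.041]'
python3 - <<'E'
from h import *
cam("scene","pics/s2.png"); s=cv2.imread("pics/s2.png")[100:200,230:350]
cv2.imwrite("pics/c2.png",cv2.resize(s,None,fx=5,fy=5,interpolation=cv2.INTER_CUBIC))
E
```

```text
time: 4.1
position: [0.4665, -0.2319, 0.0419]
tool_rot: [0.455, -0.541, 0.541, -0.455]
ft_force: [0.5, -0.0, 0.0]
grip_width: 0.0629
t 4.1 pos [ 466.5 -231.9   41.9] xang -1.7419 F [ 0.51 -0.02  0.02] M [-0.004  0.03   0.028] w 62.9 q6 1.07 ydir [ 0.001 -0.    -1.   ]
tool shift mm [ 1.4  0.9 -0.5]
```

View pics/c2.png

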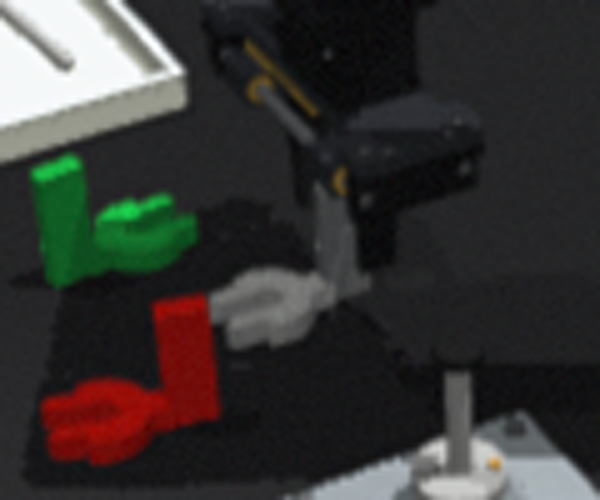

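```bash
python3 -m creep '[[[0,0,0],0,0.1],[[0,0,0],0,0.1],[[0,0,0],0,0.1],[[0,0,0],0,0.1],[[0,0,0],0,0.1],[[0,0,0],0,0.1],[[0,0,0],0,0.1],[[0,0,0],0,0.1]]' 6; python3 w.py
python3 - <<'E'
from h import *
cam("scene","pics/s3.png"); s=cv2.imread("pics/s3.png")[100:200,230:350]
cv2.imwrite("pics/c3.png",cv2.resize(s,None,fx=5,fy=5,interpolation=cv2.INTER_CUBIC))
E
```

```text
time: 4.95
position: [0.4665, -0.232, 0.0415]
tool_rot: [0.455, -0.541, 0.541, -0.455]
ft_force: [0.3, -0.2, -0.5]
grip_width: 0.0116
t 4.95 pos [ 466.5 -232.    41.5] xang -1.7421 F [ 0.31 -0.24 -0.54] M [-0.089  0.05  -0.027] w 11.6 q6 1.07 ydir [ 0. -0. -1.]
```

View pics/c3.png

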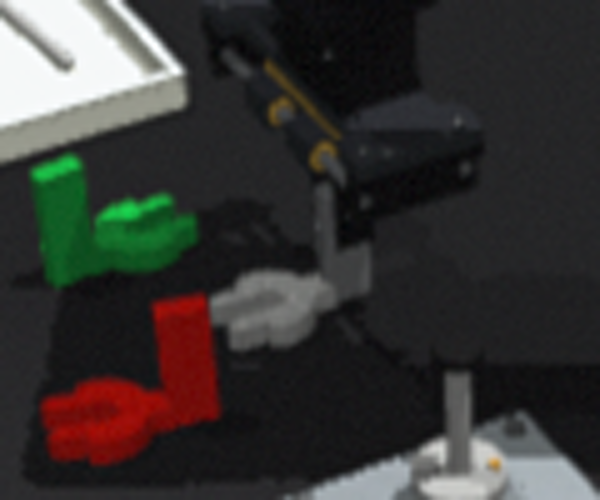

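Closed on the plate (11.6 mm against 12 mm). I'll firm the grip and lift to an underside height of ~90 mm.

```bash
python3 -m creep '[[[0,0,0],0,0],[[0,0,0],0,0],[[0,-4,0],0,0],[[0,-12,0],0,0],[[0,-20,0],0,0],[[0,-20,0],0,0],[[0,-14,0],0,0],[[0,0,0],0,0]]' 45; python3 -m creep '[[[0,0,0],0,0],[[0,0,0],0,0]]'; python3 w.py
python3 - <<'E'
from h import *
for n in("scene","top"): cam(n,f"pics/{n}4.png")
s=cv2.imread("pics/scene4.png")[70:190,220:350]
cv2.imwrite("pics/c4.png",cv2.resize(s,None,fx=5,fy=5,interpolation=cv2.INTER_CUBIC))
E
```

```text
time: 5.8
position: [0.4674, -0.2324, 0.114]
tool_rot: [0.455, -0.539, 0.542, -0.456]
ft_force: [0.9, 0.2, -2.0]
grip_width: 0.0117
time: 6.0
position: [0.4657, -0.2312, 0.111]
tool_rot: [-0.456, 0.541, -0.54, 0.455]
ft_force: [-0.5, -0.2, -1.9]
grip_width: 0.0116
t 6.0 pos [ 465.7 -231.2  111. ] xang -1.7419 F [-0.52 -0.25 -1.93] M [ 0.128  0.03  -0.032] w 11.6 q6 1.07 ydir [-0.001  0.001 -1.   ]
```

View pics/c4.png

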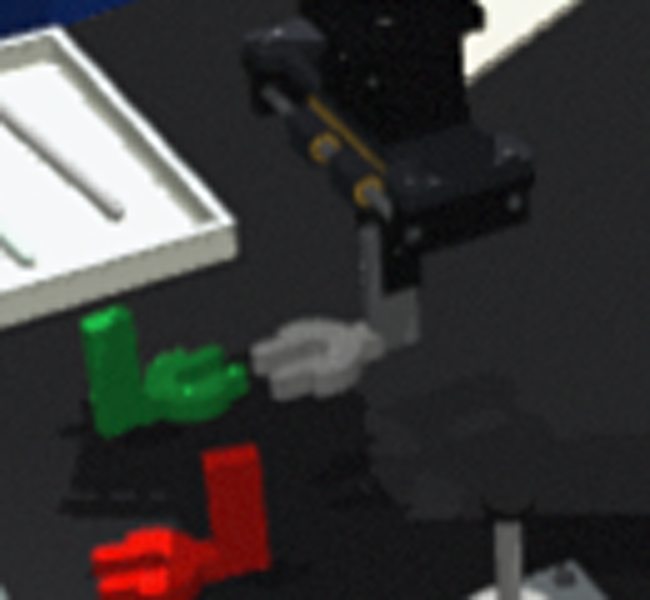

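View pics/top4.png

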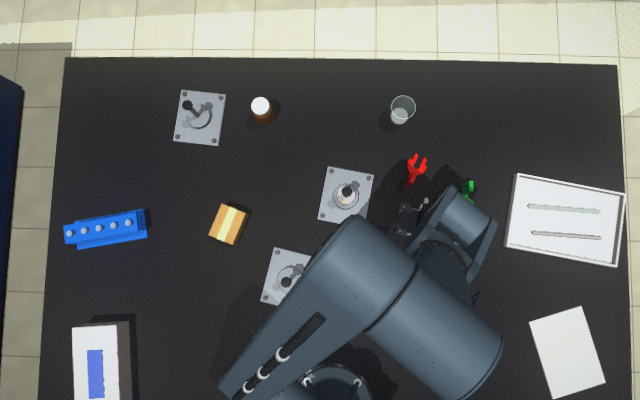

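Lifted, level, weight ~2 N. Now moving to a pre-entry pose behind the rod, mouth facing it.

```bash
python3 w.py '[.4457,-.0079,.122]'; python3 -m creep '[[[-20,-6,-4],0,0],[[-30,-5,-8],0,0],[[-32,0,-8],0,0],[[-32,0,-8],0,0],[[-32,0,-8],0,0],[[-32,0,-8],0,0],[[-20,0,-8],0,0],[[0,0,0],0,0]]'; python3 w.py '[.4457,-.0079,.122]'
```

```text
t 6.1 pos [ 465.7 -231.3  110.8] xang -1.742 F [ 0.25  0.12 -1.71] M [ 0.04   0.085 -0.056] w 11.7 q6 1.07 ydir [-0.002  0.001 -1.   ]
tool shift mm [-216.7  -10.9  -57.8]
time: 6.9
position: [0.4465, -0.025, 0.1218]
tool_rot: [-0.457, 0.542, -0.539, 0.456]
ft_force: [0.1, 0.2, -1.8]
grip_width: 0.0115
t 6.9 pos [446.5 -25.  121.8] xang -1.7384 F [ 0.11  0.2  -1.81] M [0.023 0.118 0.038] w 11.5 q6 1.43 ydir [-0.004  0.002 -1.   ]
tool shift mm [-16.7  -0.1  -3.7]
```

```bash
python3 -m creep '[[[-10,0,-3],0,0],[[-7,0,0],0,0],[[0,0,0],0,0],[[0,0,0],0,0]]'; python3 w.py '[.4457,-.0079,.122]'
python3 - <<'E'
from h import *
for n in("scene","top"): cam(n,f"pics/{n}5.png")
s=cv2.imread("pics/scene5.png")[120:240,270:400]
cv2.imwrite("pics/c5s.png",cv2.resize(s,None,fx=6,fy=6,interpolation=cv2.INTER_CUBIC)[:600])
s=cv2.imread("pics/top5.png")[160:250,300:410]
cv2.imwrite("pics/c5t.png",cv2.resize(s,None,fx=6,fy=6,interpolation=cv2.INTER_CUBIC))
E
```

```text
time: 7.3
position: [0.4492, -0.011, 0.1225]
tool_rot: [0.455, -0.541, 0.541, -0.455]
ft_force: [0.3, 0.3, -1.6]
grip_width: 0.0114
t 7.3 pos [449.2 -11.  122.5] xang -1.7423 F [ 0.28  0.29 -1.6 ] M [-0.018  0.057 -0.006] w 11.4 q6 1.47 ydir [ 0. -0. -1.]
tool shift mm [-2.4  0.5 -4. ]
```

View pics/c5s.png

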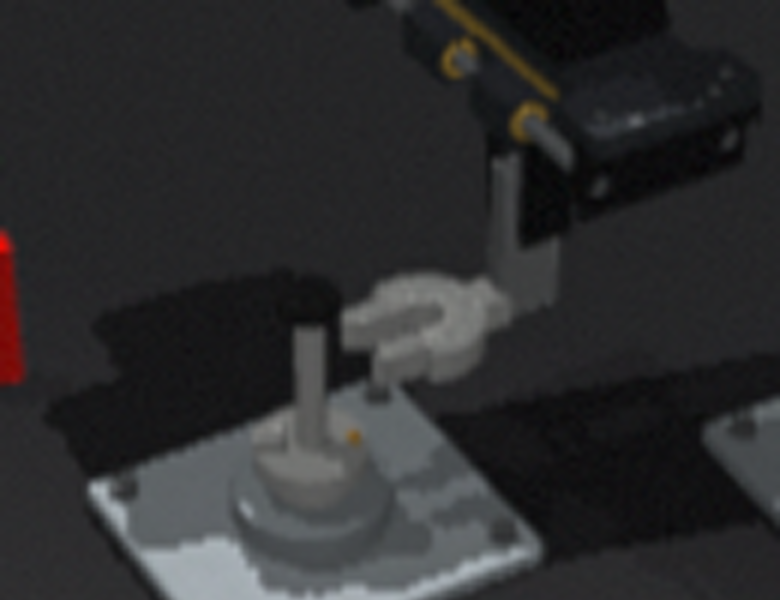

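View pics/c5t.png

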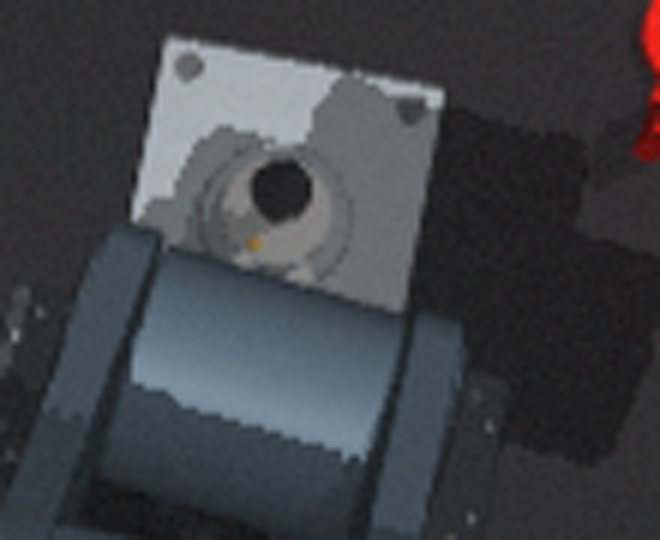

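Run:
```python
from h import *
s=cv2.imread("pics/scene5.png")[160:190,310:365]
b=cv2.resize(s,None,fx=14,fy=14,interpolation=cv2.INTER_CUBIC); b=cv2.convertScaleAbs(b,alpha=1.5)
for i in range(0,55,5): cv2.line(b,(i*14,0),(i*14,8),(0,255,255),1)
cv2.imwrite("pics/c5z.png",b)
```

```text
(no output)
```

View pics/c5z.png

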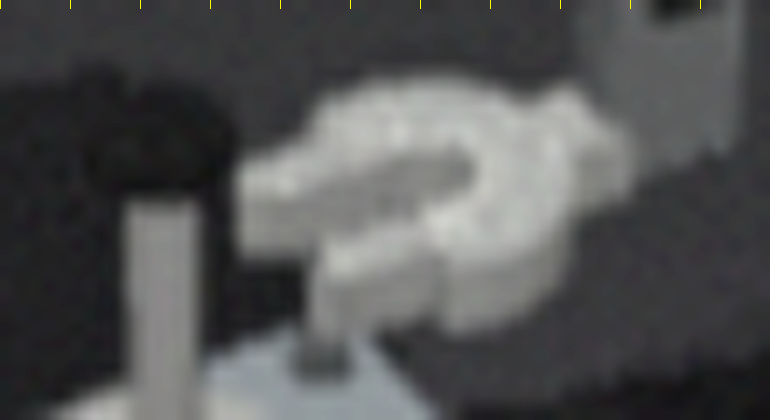

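Run:
```python
from h import *
cs=cam("scene")
Z=lambda x,y:tuple(np.array(un(x,y,310,160,14))+[1.2,-1.3])
P=lambda x,y:onz(cs,*Z(x,y),.095)[:2]
ft,nt,bb=P(250,180),P(325,260),P(478,163)
print(ft,nt,np.hypot(*(ft-nt)),bb)
o=robot.get_obs(); tcp=o["position"][:2]; R=Rot.from_quat(o["tool_rot"]).as_matrix()
zx=R[:2,2]; xx=R[:2,0]; ax=np.array([.5492,-.0258])
for n,p in(("tipmid",(ft+nt)/2),("boreback",bb),("rod",ax)): print(n,"along",((p-tcp)@zx).round(4),"lat(tool x)",((p-tcp)@xx).round(4))
# rod centerline check
print(Z(163,300),proj(cs,[*ax,.085]))
```

```text
[ 0.51998833 -0.04001739] [ 0.5242996  -0.01474672] 0.02563578890186006 [ 0.48631721 -0.01787458]
tipmid along 0.0749 lat(tool x) 0.0036
boreback along 0.0379 lat(tool x) 0.0003
rod along 0.1012 lat(tool x) -0.0026
(np.float64(322.37857142857143), np.float64(179.6642857142857)) (np.float64(323.12608345060545), np.float64(182.0000157473358))
```

```bash
python3 -m creep '[[[-2.5,0,2],0,0],[[0,0,5],0,0],[[0,0,8],0,0],[[0,0,8],0,0],[[0,0,5],0,0],[[0,0,0],0,0],[[0,0,0],0,0]]'; python3 w.py '[.5022,-.0177,.122]'
python3 - <<'E'
from h import *
cam("scene","pics/s6.png"); cam("top","pics/t6.png"); s=cv2.imread("pics/s6.png")[160:200,305:360]
b=cv2.resize(s,None,fx=14,fy=14,interpolation=cv2.INTER_CUBIC); b=cv2.convertScaleAbs(b,alpha=1.5)
cv2.imwrite("pics/c6z.png",b)
E
```

```text
time: 8.15
position: [0.4766, -0.0128, 0.1224]
tool_rot: [-0.456, 0.541, -0.541, 0.455]
ft_force: [-0.2, 0.7, -2.0]
grip_width: 0.012
t 8.15 pos [476.6 -12.8 122.4] xang -1.7419 F [-0.23  0.73 -1.99] M [0.044 0.077 0.011] w 12.0 q6 1.48 ydir [-0.001  0.    -1.   ]
tool shift mm [ 0.5  0.4 26. ]
```

View pics/c6z.png

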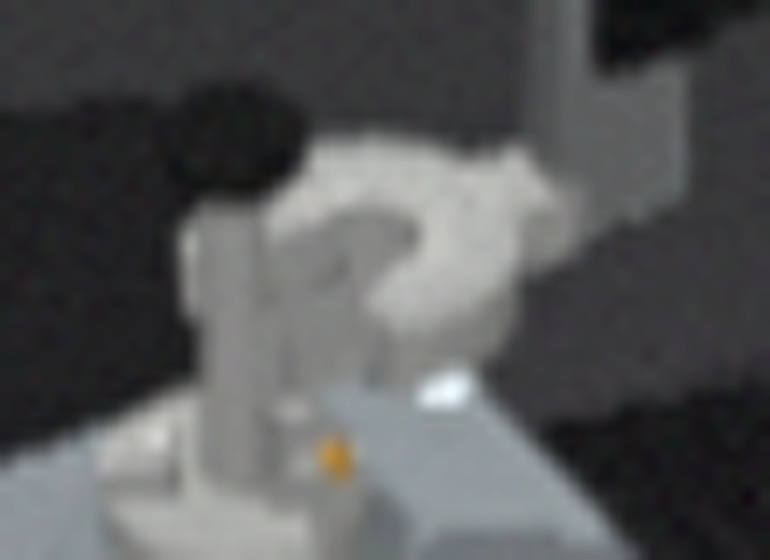

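Run:
```python
from h import *
s=cv2.imread("pics/t6.png")[165:225,320:380]
b=cv2.resize(s,None,fx=10,fy=10,interpolation=cv2.INTER_CUBIC); b=cv2.convertScaleAbs(b,alpha=1.5)
cv2.imwrite("pics/t6z.png",b)
```

```text
(no output)
```

View pics/t6z.png

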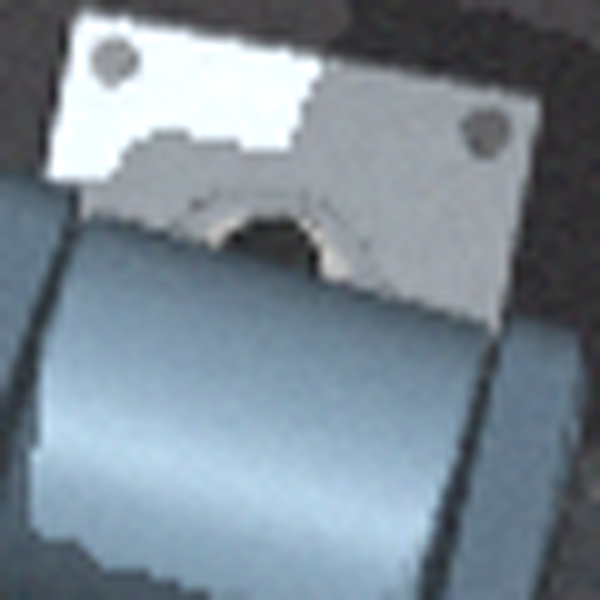

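Run:
```python
from h import *
s=cv2.imread("pics/top5.png")[185:225,325:375]
b=cv2.resize(s,None,fx=14,fy=14,interpolation=cv2.INTER_CUBIC); b=cv2.convertScaleAbs(b,alpha=1.5)
cv2.imwrite("pics/t5z.png",b)
```

```text
(no output)
```

View pics/t5z.png

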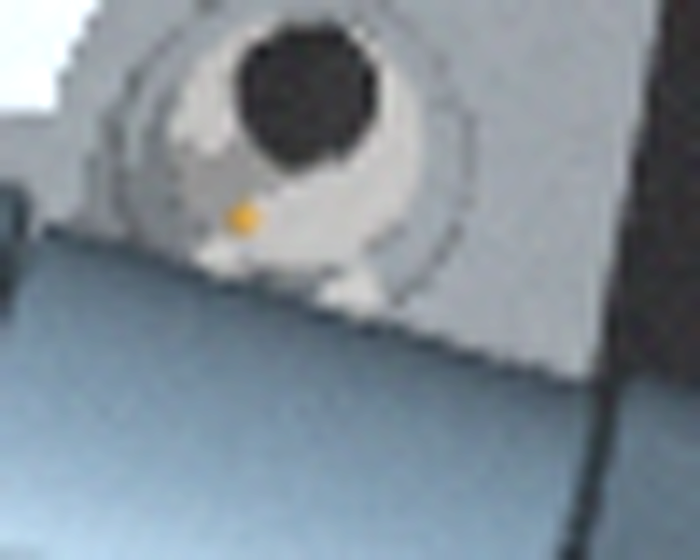

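Run:
```python
from h import *
ct=cam("top"); Z=lambda x,y:un(x,y,325,185,14)
l=onz(ct,*Z(221,237),.095)[:2]; r=onz(ct,*Z(354,265),.095)[:2]; k=onz(ct,*Z(308,92),.13)[:2]
print(l,r,np.hypot(*(l-r)),k, "lat dir yaw",np.arctan2(*((l-r)*[-1,1])))
zx=np.array([np.cos(-.171),np.sin(-.171)]); xx=np.array([zx[1],-zx[0]])  # tool x
m=(l+r)/2; tcp=np.array([.4492,-.011])
for n,p in(("tipmid",m),("knob",k),("rod",np.array([.5492,-.0258]))): print(n,"along",(p-tcp)@zx,"lat",(p-tcp)@xx)
```

```text
[ 0.52754817 -0.01124947] [ 0.5229521  -0.03537685] 0.024561237520947517 [ 0.54986308 -0.02568179] lat dir yaw -0.18823670722224173
tipmid along 0.07703625487843592 lat -0.0008077147694455593
knob along 0.1016932854309327 lat -0.002661964239422889
rod along 0.10105999334599627 lat -0.002432641549261449
```

The top picture shows both prong tips: t5z (221,237) and (354,265). Relative to the rod, the lateral error after the −2.5 mm shift is ≲0.5 mm. I'll push on gently, watching the force.

```bash
python3 -m creep '[[[0,0,3],0,0],[[0,0,3],0,0],[[0,0,3],0,0],[[0,0,0],0,0],[[0,0,0],0,0]]'; python3 w.py '[.5022,-.0177,.122]';  python3 -m creep '[[[0,0,3],0,0],[[0,0,3],0,0],[[0,0,2],0,0],[[0,0,0],0,0],[[0,0,0],0,0]]'; python3 w.py '[.5022,-.0177,.122]'
```

```text
time: 8.8
position: [0.4857, -0.0144, 0.1225]
tool_rot: [-0.455, 0.541, -0.541, 0.455]
ft_force: [0.0, -0.1, -2.1]
grip_width: 0.012
t 8.8 pos [485.7 -14.4 122.5] xang -1.742 F [ 0.02 -0.12 -2.05] M [ 0.082  0.079 -0.018] w 12.0 q6 1.48 ydir [-0.  0. -1.]
tool shift mm [ 0.5  0.5 16.8]
time: 9.3
position: [0.4935, -0.0157, 0.1225]
tool_rot: [-0.455, 0.541, -0.541, 0.455]
ft_force: [1.0, -0.4, -0.9]
grip_width: 0.0116
t 9.3 pos [493.5 -15.7 122.5] xang -1.742 F [ 1.   -0.39 -0.92] M [0.075 0.145 0.023] w 11.6 q6 1.48 ydir [-0.  0. -1.]
tool shift mm [0.5 0.5 8.9]
```

```bash
python3 -m creep '[[[0,0,3],0,0],[[0,0,3],0,0],[[0,0,2.5],0,0],[[0,0,0],0,0],[[0,0,0],0,0]]'; python3 w.py '[.5022,-.0177,.122]'
python3 - <<'E'
from h import *
cam("scene","pics/s7.png"); s=cv2.imread("pics/s7.png")[155:205,300:355]
b=cv2.resize(s,None,fx=11,fy=11,interpolation=cv2.INTER_CUBIC); b=cv2.convertScaleAbs(b,alpha=1.5)
cv2.imwrite("pics/c7z.png",b)
E
```

```text
time: 9.8
position: [0.5019, -0.0171, 0.1225]
tool_rot: [-0.455, 0.541, -0.541, 0.455]
ft_force: [-0.3, -0.6, -2.2]
grip_width: 0.012
t 9.8 pos [501.9 -17.1 122.5] xang -1.742 F [-0.26 -0.6  -2.25] M [ 0.074  0.085 -0.011] w 12.0 q6 1.48 ydir [-0.  0. -1.]
tool shift mm [0.5 0.5 0.4]
```

View pics/c7z.png

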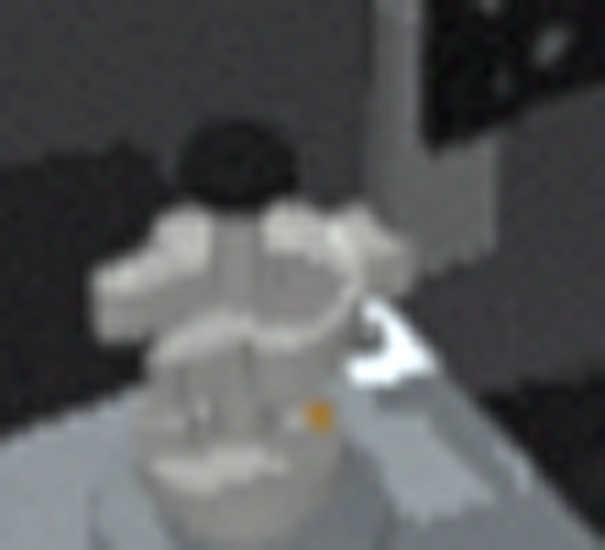

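The rod stands inside the bore, with no side force. Lowering toward the lug at the current yaw (0.46 rad off the lug).

```bash
python3 -m creep '[[[0.5,4,0.5],0,0],[[0,5,0],0,0],[[0,4,0],0,0],[[0,2,0],0,0],[[0,0,0],0,0],[[0,0,0],0,0]]' 60; python3 w.py; python3 -m creep '[[[0,1,0],0,0],[[0,1,0],0,0],[[0,0,0],0,0]]'|grep -E "pos|force";python3 w.py;  python3 -m creep '[[[0,1,0],0,0],[[0,0,0],0,0]]'|grep -E "pos|force"; python3 w.py
```

```text
time: 10.45
position: [0.5023, -0.0178, 0.1075]
tool_rot: [-0.455, 0.541, -0.541, 0.455]
ft_force: [-0.1, -0.2, -1.7]
grip_width: 0.0119
t 10.45 pos [502.3 -17.8 107.5] xang -1.742 F [-0.09 -0.2  -1.72] M [ 0.047  0.11  -0.033] w 11.9 q6 1.48 ydir [-0.  0. -1.]
position: [0.5023, -0.0178, 0.1055]
ft_force: [-0.4, 0.2, -1.8]
t 10.75 pos [502.3 -17.8 105.5] xang -1.742 F [-0.38  0.17 -1.79] M [0.079 0.09  0.026] w 12.0 q6 1.48 ydir [-0.  0. -1.]
position: [0.5023, -0.0178, 0.1045]
ft_force: [-0.5, 0.1, -2.0]
t 10.95 pos [502.3 -17.8 104.5] xang -1.742 F [-0.52  0.12 -2.01] M [ 0.076  0.074 -0.047] w 11.7 q6 1.48 ydir [-0.  0. -1.]
```

```bash
for i in 1 2 3; do python3 -m creep '[[[0,1,0],0,0],[[0,0,0],0,0],[[0,0,0],0,0]]'>/dev/null; python3 w.py; done
```

```text
t 11.25 pos [502.3 -17.8 103.5] xang -1.742 F [-0.32  0.65 -2.11] M [0.087 0.104 0.01 ] w 11.2 q6 1.48 ydir [-0.  0. -1.]
t 11.55 pos [502.3 -17.7 102.5] xang -1.742 F [ 0.75 -0.02 -2.06] M [ 0.074  0.131 -0.027] w 11.8 q6 1.48 ydir [-0.  0. -1.]
t 11.85 pos [502.3 -17.7 101.5] xang -1.742 F [-0.38  0.02 -1.68] M [-0.022  0.112 -0.026] w 11.8 q6 1.48 ydir [-0.  0. -1.]
```

```bash
python3 -m creep '[[[0,1,0],0,0],[[0,0,0],0,0],[[0,0,0],0,0]]'>/dev/null; python3 w.py; python3 -m creep '[[[0,1,0],0,0],[[0,0,0],0,0],[[0,0,0],0,0]]'>/dev/null; python3 w.py
```

```text
t 12.15 pos [502.4 -17.7 100.7] xang -1.742 F [-1.36  0.22 -0.96] M [ 0.046  0.131 -0.02 ] w 11.4 q6 1.48 ydir [ 0. -0. -1.]
t 12.45 pos [502.3 -17.8  99.6] xang -1.7419 F [-0.12  1.27  0.49] M [0.073 0.058 0.046] w 11.9 q6 1.48 ydir [ 0. -0. -1.]
```

Contact felt at TCP z≈0.1007, i.e. underside ≈59 mm ≈ lug top (seen collar 52 + 8). Now turning clockwise about the rod in small arcs (radius ≈47.5 mm).

```bash
python3 -m creep '[[[0,0.3,0],0,0],[[-2.4,0,0.06],0.05,0],[[-2.4,0,0.06],0.05,0],[[-2.4,0,0.06],0.05,0],[[0,0,0],0,0],[[0,0,0],0,0]]'>/dev/null; python3 w.py;  python3 -m creep '[[[-2.4,0,0.06],0.05,0],[[-2.4,0,0.06],0.05,0],[[0,0,0],0,0],[[0,0,0],0,0]]'>/dev/null; python3 w.py
```

```text
t 13.05 pos [504.9 -10.9  99.5] xang -1.8907 F [ 1.2   1.01 -1.31] M [ 0.143 -0.267  0.063] w 11.4 q6 1.65 ydir [ 0.002 -0.    -1.   ]
t 13.45 pos [505.1  -6.3  98.9] xang -1.9906 F [ 0.29 -0.01 -1.76] M [ 0.075  0.073 -0.005] w 11.9 q6 1.76 ydir [-0.002  0.    -1.   ]
```

```bash
python3 - <<'E'
from h import *
cam("scene","pics/s8.png"); cam("top","pics/t8.png"); s=cv2.imread("pics/s8.png")[155:205,300:355]
b=cv2.resize(s,None,fx=11,fy=11,interpolation=cv2.INTER_CUBIC); b=cv2.convertScaleAbs(b,alpha=1.5)
cv2.imwrite("pics/c8z.png",b)
E
python3 w.py
```

```text
t 13.55 pos [505.2  -6.4  98.9] xang -1.9913 F [-0.38 -1.36 -2.02] M [0.043 0.078 0.043] w 11.4 q6 1.76 ydir [-0.001  0.    -1.   ]
```

View pics/c8z.png

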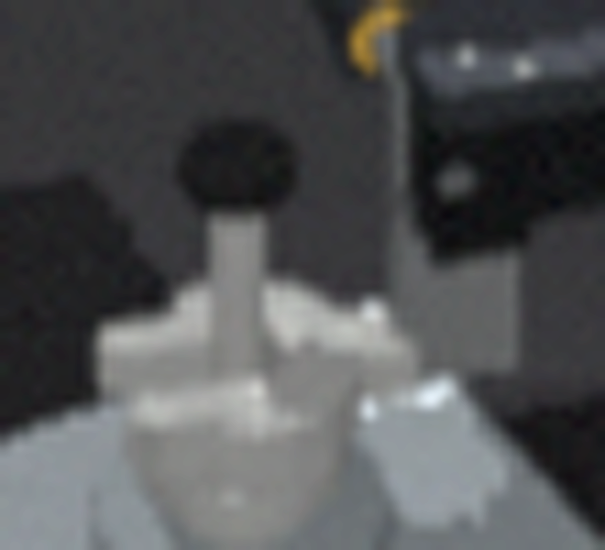

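```bash
python3 -m creep '[[[-2.4,0,0.06],0.05,0],[[-2.4,0,0.06],0.05,0],[[0,0,0],0,0],[[0,0,0],0,0]]'>/dev/null; python3 w.py
```

```text
t 13.95 pos [507.7  -2.1  99.1] xang -2.0906 F [ 0.94  0.05 -1.9 ] M [0.154 0.148 0.019] w 11.6 q6 1.87 ydir [-0.001  0.    -1.   ]
```

No contact any more: the lug appears to be in the mouth. Slight extra turn toward centre, then descend.

```bash
python3 -m creep '[[[-2.4,0,0.06],0.05,0],[[0,1,0],0,0],[[0,1,0],0,0],[[0,0,0],0,0],[[0,0,0],0,0]]'>/dev/null; python3 w.py '[.5492-.0475*np.cos(.57),-.0258+.0475*np.sin(.57),.093]'
```

```text
t 14.45 pos [ 5.091e+02 -1.000e-01  9.720e+01] xang -2.1415 F [-0.48 -0.53 -3.14] M [0.061 0.071 0.027] w 11.6 q6 1.92 ydir [-0.  0. -1.]
tool shift mm [0.1 4.2 0.1]
```

```bash
python3 -m creep '[[[0,1,0],0,0],[[0,1,0],0,0],[[0,0,0],0,0],[[0,0,0],0,0]]'>/dev/null; python3 w.py; python3 -m creep '[[[0,1,0],0,0],[[0,0,0],0,0],[[0,0,0],0,0]]'>/dev/null; python3 w.py;python3 -m creep '[[[0,1,0],0,0],[[0,0,0],0,0],[[0,0,0],0,0]]'>/dev/null; python3 w.py
```

```text
t 14.85 pos [509.2   0.   95.2] xang -2.1419 F [-0.57  0.06 -1.73] M [0.074 0.072 0.023] w 11.4 q6 1.92 ydir [-0.  0. -1.]
t 15.15 pos [509.3   0.   94.3] xang -2.142 F [ 0.44 -0.68 -1.86] M [0.116 0.114 0.026] w 11.7 q6 1.92 ydir [ 0. -0. -1.]
t 15.45 pos [509.3   0.   93.2] xang -2.142 F [ 0.25  0.29 -1.94] M [ 0.095  0.085 -0.002] w 11.6 q6 1.92 ydir [ 0.  0. -1.]
```

```bash
python3 -m creep '[[[0,1,0],0,0],[[0,0,0],0,0],[[0,0,0],0,0]]'>/dev/null; python3 w.py; python3 -m creep '[[[0,1,0],0,0],[[0,0,0],0,0],[[0,0,0],0,0]]'>/dev/null; python3 w.py
```

```text
t 15.75 pos [509.3   0.   92.4] xang -2.142 F [-0.82  0.8   0.38] M [ 0.074  0.096 -0.016] w 11.8 q6 1.92 ydir [ 0. -0. -1.]
t 16.05 pos [509.3   0.   91.3] xang -2.1419 F [-0.26 -0.04  1.31] M [0.073 0.09  0.026] w 11.7 q6 1.92 ydir [ 0. -0. -1.]
```

Second contact at TCP z≈0.0926, 8 mm below the lug contact, so this is the collar seat. Easing off 0.7 mm and looking before release.

```bash
python3 -m creep '[[[0,-0.7,0],0,0],[[0,0,0],0,0],[[0,0,0],0,0]]'>/dev/null; python3 w.py;  python3 - <<'E'
from h import *
cam("scene","pics/s9.png"); s=cv2.imread("pics/s9.png")[150:210,295:360]
b=cv2.resize(s,None,fx=10,fy=10,interpolation=cv2.INTER_CUBIC); b=cv2.convertScaleAbs(b,alpha=1.5)
cv2.imwrite("pics/c9z.png",b)
E
```

```text
t 16.35 pos [5.092e+02 1.000e-01 9.200e+01] xang -2.142 F [-1.24  0.86  0.86] M [ 0.11   0.14  -0.032] w 11.9 q6 1.92 ydir [-0.  0. -1.]
```

View pics/c9z.png

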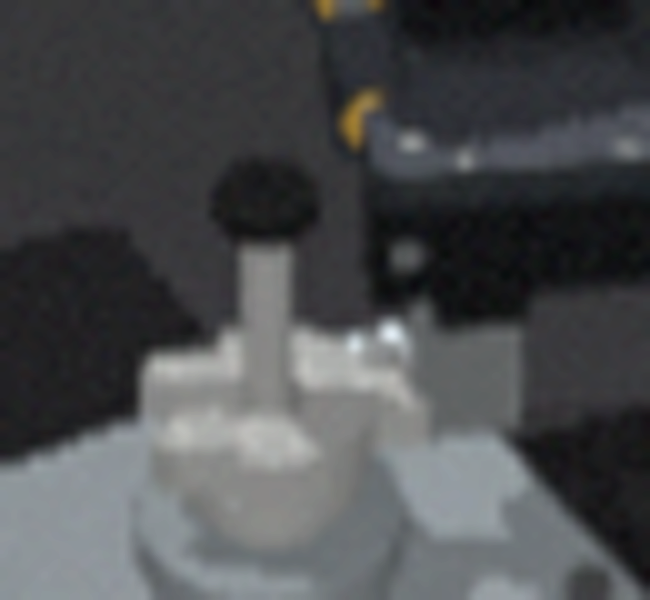

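```bash
python3 -m creep '[[[0,-0.3,0],0,0],[[0,0,0],0,0],[[0,0,0],0,0.35],[[0,0,0],0,0.35],[[0,0,0],0,0.35],[[0,0,0],0,0.35],[[0,0,0],0,0.35]]' 10; python3 w.py;  python3 - <<'E'
from h import *
cam("scene","pics/s10.png"); s=cv2.imread("pics/s10.png")[150:210,295:360]
b=cv2.resize(s,None,fx=10,fy=10,interpolation=cv2.INTER_CUBIC); b=cv2.convertScaleAbs(b,alpha=1.5)
cv2.imwrite("pics/c10z.png",b)
E
```

```text
time: 17.1
position: [0.5093, 0.0, 0.0923]
tool_rot: [0.339, -0.621, 0.621, -0.339]
ft_force: [0.2, -0.1, -1.0]
grip_width: 0.03
t 17.1 pos [509.3   0.   92.3] xang -2.142 F [ 0.23 -0.15 -0.95] M [ 0.043  0.065 -0.043] w 30.0 q6 1.92 ydir [ 0. -0. -1.]
```

View pics/c10z.png

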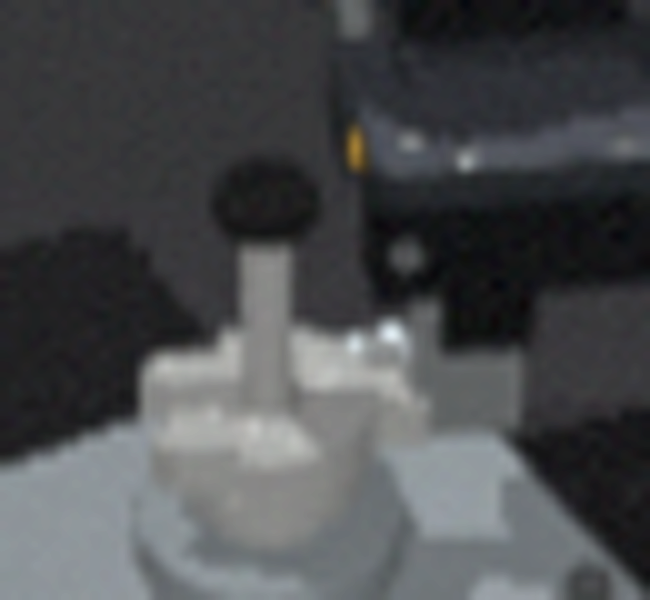

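The stop didn't move on release. Opening further and drawing straight up.

```bash
python3 -m creep '[[[0,0,0],0,0.6],[[0,0,0],0,0.6],[[0,-6,0],0,0.6],[[0,-15,0],0,0.6],[[0,-25,0],0,0.6],[[0,-25,0],0,0.6],[[0,-25,0],0,0.6],[[0,0,0],0,0.6]]'; python3 w.py; python3 -m creep '[[[0,-15,0],0,0.6],[[15,-10,-5],0,0.6],[[30,0,0],0,0.6],[[35,0,0],0,0.6],[[35,0,0],0,0.6],[[35,0,0],0,0.6],[[25,0,0],0,0.6],[[0,0,0],0,0.6]]'; python3 w.py
```

```text
time: 17.95
position: [0.5117, -0.0004, 0.1918]
tool_rot: [0.337, -0.619, 0.622, -0.341]
ft_force: [1.5, -0.4, 0.4]
grip_width: 0.0522
t 17.95 pos [ 5.117e+02 -4.000e-01  1.918e+02] xang -2.1419 F [ 1.54 -0.38  0.43] M [0.094 0.066 0.034] w 52.2 q6 1.92 ydir [ 0.008 -0.002 -1.   ]
time: 18.75
position: [0.4089, -0.1461, 0.2127]
tool_rot: [-0.338, 0.622, -0.621, 0.337]
ft_force: [0.8, 0.3, -0.5]
grip_width: 0.0522
t 18.75 pos [ 408.9 -146.1  212.7] xang -2.1461 F [ 0.76  0.25 -0.47] M [ 0.108  0.037 -0.023] w 52.2 q6 1.55 ydir [-0.002  0.    -1.   ]
```

```bash
python3 -m creep '[[[10,0,0],0,0.6],[[0,0,0],0,0.6],[[0,0,0],0,0.6]]' >/dev/null
python3 - <<'E'
from h import *
for n in("scene","top"): cam(n,f"pics/{n}11.png")
s=cv2.imread("pics/scene11.png")[150:220,280:365]; t=cv2.imread("pics/top11.png")[160:235,305:390]
f=lambda b:cv2.resize(cv2.convertScaleAbs(b,alpha=1.2),(395,350),interpolation=cv2.INTER_CUBIC)
cv2.imwrite("pics/c11.png",np.hstack([f(s),f(t)]))
E
```

```text
(no output)
```

View pics/c11.png

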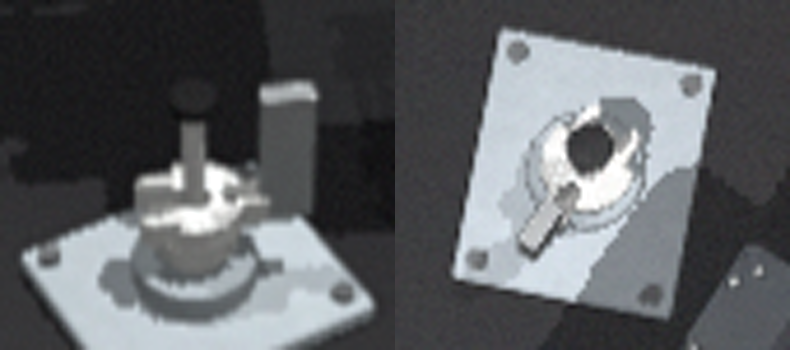

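View pics/top11.png

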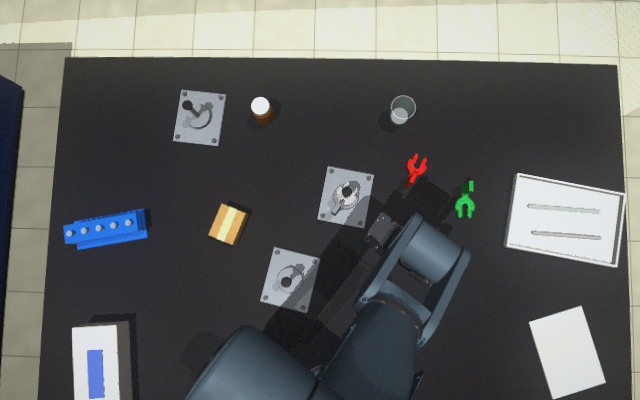

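Run:
```python
from h import *
def en(img,x0,y0,w,h,f,fn):
    cv2.imwrite(fn,cv2.convertScaleAbs(cv2.resize(img[y0:y0+h,x0:x0+w],None,fx=f,fy=f,interpolation=cv2.INTER_CUBIC),alpha=1.2))
en(cv2.imread("pics/top11.png"),325,175,45,42,13,"pics/z11t.png")
en(cv2.imread("pics/scene11.png"),300,160,55,50,12,"pics/z11s.png")
```

```text
(no output)
```

View pics/z11t.png

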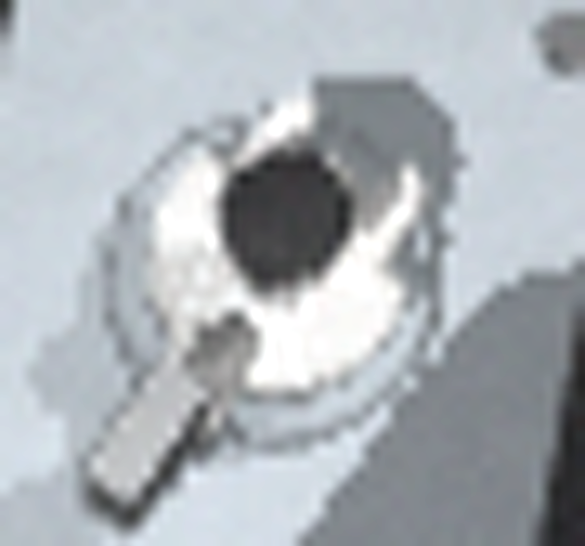

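View pics/z11s.png

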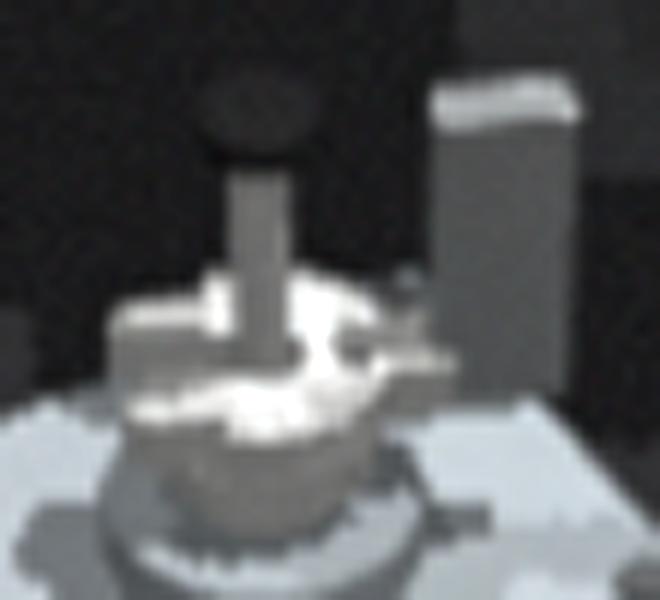

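Run:
```python
from h import *
ct=cam("top"); cs=cam("scene")
T=lambda x,y:ray(ct,*un(x,y,325,175,13)); S=lambda x,y:ray(cs,*(np.array(un(x,y,300,160,12))+[1.2,-1.3]))
print("plate top",tri(T(148,432),S(506,103)))
print("knob",onz(ct,*un(287,222,325,175,13),.13))
# expected pixels in scene if level at collar .0515, yaw
for yaw in(-.55,-.6,-.65):
    z=np.array([np.cos(yaw),np.sin(yaw)]); ax=np.array([.5492,-.0258]); y=np.array([-z[1],z[0]])
    E=lambda p,h:tuple(((np.array(proj(cs,[*p,h]))-[1.2,-1.3]-[300,160]+.5)*12-.5).round(0))
    print(yaw,"platetop",E(ax-.048*z,.1265),"tips",E(ax+.030*z+.014*y,.0655),E(ax+.030*z-.014*y,.0655))
    F=lambda p,h:tuple(((np.array(proj(ct,[*p,h]))-[325,175]+.5)*13-.5).round(0))
    print("  top: plate",F(ax-.048*z,.1265),"tips",F(ax+.031*z+.014*y,.0655),F(ax+.031*z-.014*y,.0655))
```

```text
plate top (array([ 5.08562365e-01, -4.83005345e-04,  1.26135902e-01]), np.float64(0.00041243535326455753))
knob [ 0.54860355 -0.02589988  0.13      ]
-0.55 platetop (np.float64(507.0), np.float64(101.0)) tips (np.float64(132.0), np.float64(418.0)) (np.float64(115.0), np.float64(329.0))
  top: plate (np.float64(150.0), np.float64(433.0)) tips (np.float64(302.0), np.float64(92.0)) (np.float64(420.0), np.float64(167.0))
-0.6 platetop (np.float64(509.0), np.float64(108.0)) tips (np.float64(128.0), np.float64(413.0)) (np.float64(118.0), np.float64(324.0))
  top: plate (np.float64(139.0), np.float64(426.0)) tips (np.float64(311.0), np.float64(94.0)) (np.float64(425.0), np.float64(174.0))
-0.65 platetop (np.float64(510.0), np.float64(116.0)) tips (np.float64(124.0), np.float64(408.0)) (np.float64(121.0), np.float64(319.0))
  top: plate (np.float64(129.0), np.float64(418.0)) tips (np.float64(319.0), np.float64(96.0)) (np.float64(429.0), np.float64(182.0))
```

Run:
```python
from h import *
cs=cam("scene")
yaw=-.56; z=np.array([np.cos(yaw),np.sin(yaw)]); y=np.array([-z[1],z[0]]); ax=np.array([.5492,-.0258])
def E(p,h): return (((np.array(proj(cs,[*p,h]))-[1.2,-1.3]-[300,160]+.5)*12-.5).round(0)).tolist()
for a in(-.034,-.062):
    for b in(.006,-.006):
        p=ax+a*z+b*y; print(a,b,"top",E(p,.1265),"bot",E(p,.0515))
g=cv2.cvtColor(cv2.imread("pics/scene11.png"),cv2.COLOR_BGR2GRAY).astype(float)
# right/left plate edge columns per row (subpixel half-level)
for r in range(172,193,2):
    row=g[r,330:356]; k=np.argmax(np.convolve(row,[1,1,1],'same')); 
    d=np.diff(row); print(r,"L",330+np.argmax(d[:12])+.5,"R",330+12+np.argmin(d[12:])+.5,row[2:24:3])
```

```text
-0.034 0.006 top [442.0, 127.0] bot [438.0, 414.0]
-0.034 -0.006 top [433.0, 90.0] bot [429.0, 376.0]
-0.062 0.006 top [583.0, 115.0] bot [573.0, 402.0]
-0.062 -0.006 top [573.0, 77.0] bot [563.0, 364.0]
172 L 335.5 R 347.5 [21. 30. 67. 68. 69. 62. 35. 37.]
174 L 335.5 R 347.5 [23. 35. 67. 66. 67. 61. 32. 32.]
176 L 335.5 R 347.5 [22. 34. 68. 66. 67. 60. 22. 20.]
178 L 335.5 R 347.5 [21. 38. 68. 68. 68. 58. 22. 17.]
180 L 335.5 R 347.5 [22. 35. 67. 66. 68. 51. 21. 24.]
182 L 332.5 R 347.5 [32. 46. 67. 65. 69. 50. 24. 25.]
184 L 333.5 R 346.5 [56. 72. 68. 66. 67. 46. 21. 23.]
186 L 333.5 R 346.5 [106.  95.  66.  67.  67.  43.  21.  21.]
188 L 332.5 R 346.5 [109. 101.  65.  66.  66.  44.  24.  26.]
190 L 330.5 R 346.5 [177. 150.  80.  67.  67.  41.  22.  21.]
192 L 340.5 R 346.5 [97. 90. 70. 71. 69. 33. 20. 19.]
```

The plate edge in the scene runs −0.7 to −1 px from top to bottom. A level stop would give −0.83, and the plate top is at 126.1 mm (126.5 expected seated). The carton, jar and beaker are at unchanged pixels, and the robot is clear. Handing in.

Run:
```python
from h import *
a=cv2.imread("pics/top0.png").astype(int); b=cv2.imread("pics/top11.png").astype(int)
for n,(x,y) in dict(carton=(229,224),jar=(262,109),beaker=(402,110),red=(417,168)).items():
    print(n,np.abs(a-b)[y-18:y+18,x-18:x+18].mean().round(1))
print(robot.hand_in())
```

```text
carton 1.5
jar 1.9
beaker 1.9
red 3.8
the job is handed in; nothing more can be done
None
```

The steel stop is seated on the collar of the right-hand press with its mouth over the lug. I handed the job in at about 19 s of the 64 s allowed.

**What I did:** I gripped the stop by its plate, lifted it and slid it mouth-first onto the rod. I let it down until it touched the lug (about 2.5 N at TCP z ≈ 0.1007) and turned it roughly 0.4 rad about the rod until the contact went. I then lowered it 8 mm until it met the collar at about 3 N, roughly the spring's rest force, so the collar was hardly pressed. After that I eased off, opened the gripper and drew it clear.

**Last checks:**
- **Height:** the top of the plate is at 126.1 mm, against 126.5 mm expected when fully seated.
- **Level:** the plate's edge runs the way a level stop's would. The prong tips looked about 0.8 px (2–3 mm) higher than predicted. I put this down to picking error, because they sit where they did while gripped.
- **Bystanders:** the carton, jar and beaker show no change in the top picture.
- **Not seen:** the brass pin is hidden under the stop, so I could not see it flush. "Fully down" rests on the 8 mm drop, the contact force and the height.

One slip in procedure: three of the 1 mm lowering steps were issued from a shell loop rather than typed out one by one.

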